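# Square a fish tin into the corner of the labelling stop

## Task

Push the flat fish tin along the worktop into the corner of the dark steel labelling stop, so that it sits squarely with its long side flush against the long bar and its end against the short bar. Only push it with the fingers: do not lift it or take it between them, and leave the other things on the worktop where they are.

Things in the scene. Friction and masses are not known exactly. Their poses are not given: they have to be found in the camera images.
- tin: Flat oblong fish tin with rounded corners, blue-printed top and pale sides, loose, lying flat on the worktop, about 63 mm (its x) by 105 mm (its y) over the rim by 24 mm high; its sides touch other things at 60 by 100 mm, roughly 0.1 to 0.2 kg. Origin: centre of its underside; z up.
- label_stop: Fixed L of two dark steel bars, 22 mm high, 14 mm thick, bright screw heads. Origin: inner corner of the L at worktop height. Long bar: inner face x = 0, 280 mm long along -y. Short bar: inner face y = 0, 80 mm long along -x. The tin starts askew by up to 0.45 rad in the quarter x < 0, y < 0; home, its centre is at about x = -30, y = -50 mm here, its y axis parallel to the long bar.
- label_roll: Bystander: roll of white labels standing on end, 80 mm high, 60 mm across with a loose tail, origin under its middle.
- honey_jar: Bystander: glass jar with yellow lid, 68 mm across, 112 mm high, origin under its centre.
- calculator: Bystander: black pocket calculator lying flat, 135 x 82 x 16 mm, origin under its centre.
- dropper_bottle: Bystander: small brown bottle with black dropper cap, 34 mm across, 102 mm high, origin under its centre.
- cheese_portion: Bystander: film-wrapped cheese wedge, 69 x 101 x 47 mm, origin under its centre.
- marker: Bystander: white marker pen with black cap, lying, 138 mm long (its x), 16 mm thick, origin under its middle.
- scissors: Bystander: scissors with black handles lying flat, 206 x 84 x 11 mm, origin under the middle.
Not all that is in view belongs to the job. Of the things that look like the tin, the middle-sized one is meant.

How it is judged (in metres and radians):
At the end, for the whole second after the job is handed in: The tin lies flat and at rest in the corner, within about 4.5 mm of touching each bar and within 0.05 rad (3 degrees) of parallel to the long bar (x of tin in the frame of label_stop between -0.0345 and -0.026 m and y of tin in the frame of label_stop between -0.0545 and -0.046 m and angle between the y axis of tin and the y axis of label_stop, either way round below 0.05 rad and height (world z) of tin below 0.004 m and angle between tin's own z axis and vertical below 0.05 rad and linear speed of tin below 0.01 m/s).
It fails at once if the tin is lifted or tipped (height (world z) of tin above 0.01 m or angle between tin's own z axis and vertical above 0.2 rad).
It fails at once if the tin is taken between the fingers (x of the grasp point in the frame of tin between -0.026 and 0.026 m and y of the grasp point in the frame of tin between -0.046 and 0.046 m and z of the grasp point in the frame of tin below 0.036 m).
It fails at once if a bystander is moved (distance of any of label_roll, honey_jar, calculator, dropper_bottle, cheese_portion, marker, scissors from where it was at the start of the episode above 0.02 m).
It also fails if it takes over 48 s, if anything falls off the work surface, if the arm or the gripper's body presses on something with over 40 N, if the wrist force passes 120 N, or if a joint passes its speed limit or range.

## Robot

A 7-joint arm with a two-finger parallel gripper is mounted at the origin on a cart in front of the work surface, level with it; the furniture and walls round the work are solid. World frame = base frame: x ahead of the robot, y to its left, z up, the work surface at z = 0. Lengths are in mm, angles in rad, forces in N, time in s.
With the tool pointing down it reaches from about 425 to 875 mm from the base axis. Payload 4.7 kg.
Tool frame: the origin (TCP) lies where the fingers leave the gripper's body, on its centre line; the fingertips stand 73 mm ahead of it and the grasp point (between the pads) lies ahead of it (manip.hold_point_z is the z of the grasp point in the tool frame, in mm); z points along the fingers, y is the direction in which the jaws open and shut (so a half turn about z gives the same grasp; the last joint's range is limited). The gripper opens to 85 mm and grips with 20 to 120 N. Pads are 22 mm wide; open, the fingers measure 114 mm over their backs; the gripper's body (76 mm by 85 mm) begins 54 mm behind the grasp point. The pads swing forward as they close: fully open they stand 13 mm farther back than shut.
Start: joints at [1.228, 0.321, -0.07, 1.45, 0.023, 1.371, -0.057], TCP at [227.013, -609.083, 303.949] pointing down, gripper open.
Joint ranges: [-2.86, 2.86], [-0.3, 2.09], [-1.38, 1.24], [0.06, 2.45], [-1.56, 4.7], [0.09, 2.05], [-2.69, 2.69]. Speed limits (rad/s): [2.57, 2.57, 3.14, 3.14, 3.14, 3.14, 3.14].

## Interface

Orientations are given as a 3x3 rotation matrix whose columns are the frame's x, y, z axes.
In Python, from station import manip gives the robot as it stands.
- The arm moves only by the tool servo_tool, never from a script. Its argument "increments" is a list of rows, each a list of 7 numbers: the opening in per cent of the stroke, from 0 (shut) to 100 (fully open), then the shift along the tool's x, y, z in cm, then the turn, a rotation vector about the tool's x, y, z in degrees. A call has exactly 10 rows; each row shifts and turns the commanded pose from where the row before left it, along the tool's axes as they then stand; what a row does not reach is not made up. A row lasts 1/12 s, in which the tool goes at most 41.7 mm and 7.16 degrees, less where a joint would pass 70% of its speed; a pose out of reach is approached as far as the arm can. A call is refused whole if a number of a shift passes 4.17 or a number of a turn 7.16, either way. A call with a gripper value outside its range is refused whole. The fingers move at their own pace and stop on an object; "grip_force" is the grip in N (left out, the last holds). Time passes only in rows, so rows that do not move let the fingers close, or fill a call up. It gives the time, the measured TCP pose, the force and the opening at its end, in the units of the state.
- manip.sense(): the state, without advancing time (a new reading comes with each control period).
- manip.read_camera(name): name is "scene" or "top" or "wrist"; returns (picture, depth): 420x560x3 uint8, blue, green, red; 420x560 float32, mm along the optical axis (not along the pixel's ray), 0 where there is no reading.
- manip.camera_params(name): a dict with "fov_y" (degrees; the focal length in pixels is half the picture's height over the tangent of half this angle, whatever the lens; pixels are square), "cx", "cy" (the principal point, pixels), "k1" (the pictures are not rectified: a ray, as slopes to the right and down, at radius r is drawn at 1 + k1 r^2 times it, then the intrinsics apply), "position" and "orientation" of the camera in the world; the wrist camera has in their place "T_tool_cam" (4x4, takes a point from camera to tool coordinates, whose origin is the TCP and whose axes are the flange's). Camera axes: x right, y down, z forward; pixel columns grow to the right and rows downward; lengths in mm; the calibration is good to about 2 mm. A picture is of the moment at which its call begins: read the wrist's pose just before it. camera_params takes no time and is no camera call.
- manip.hand_in(): hands the job in, once; it reports no verdict.
The state is a dict: "t": time; "joint_positions": joint angles; "joint_velocities": joint speeds; "tau": joint torques, N m; "ee_pos": TCP position; "tool_rot": TCP orientation; "force": force on the tool from outside, world axes, zero at the start; "ft_torque": the same for the moment, N m; "grip_width": finger opening in mm.
Only numpy, scipy, OpenCV 4.12 (cv2) and the standard library are available. Lean on these libraries where they do the work, as an engineer would, in place of code of your own. Each camera call takes 0.05 s, during which the arm holds its last target.

## Working session

There is one attempt and no reset: what is moved stays moved. The work goes in short steps, Python scripts to look and compute and a tool call to move; the robot and the scene stay as the last step left them, time stands still between calls to the robot, and variables do not carry over. Pictures are saved under pics/ and viewed, and the job is handed in when it is done.

Besides the shell and the picture viewer there is one more tool, called after "Emit:" as a command line: name --pt "numbers of a row" for each row, then --argument value for the rest. servo_tool: Moves the arm, as the interface text tells. Its arguments: {"type":"object","properties":{"increments":{"type":"array","items":{"type":"array","items":{"type":"number"}}},"grip_force":{"type":"number"}},"required":["increments"]}

```bash
ls; mkdir -p pics; python3 - <<'E'
from station import manip
import cv2
s=manip.sense();print({k:s[k] for k in('t','ee_pos','tool_rot','force','grip_width')},manip.hold_point_z)
for n in('scene','top','wrist'):
    p,d=manip.read_camera(n);cv2.imwrite(f'pics/{n}0.png',p);import numpy as np;np.save(f'pics/{n}0.npy',d);print(n,manip.camera_params(n))
E
```

```text
pics
{'t': 0.0, 'ee_pos': array([ 226.86616919, -608.68978092,  302.80520045]), 'tool_rot': array([[ 9.37002313e-01,  3.49322341e-01, -7.52778119e-04],
       [ 3.49323144e-01, -9.37000582e-01,  1.80274639e-03],
       [-7.56139463e-05, -1.95214036e-03, -9.99998092e-01]]), 'force': array([ 0.33954295,  1.03463814, -0.48694638]), 'grip_width': 85.19408226263313} 53.900000000000006
scene {'fov_y': 44.487231296366836, 'cx': 289.3332882412987, 'cy': 211.59160582446825, 'k1': -0.14023152600424366, 'position': array([ -79.50316466, -999.78044169, 1412.01843506]), 'orientation': array([[ 0.85237226, -0.40221369,  0.33419408],
       [-0.52286737, -0.6451983 ,  0.55707169],
       [-0.00844041, -0.64957163, -0.76025354]])}
top {'fov_y': 43.66333908472154, 'cx': 267.24635712321003, 'cy': 207.83459667772766, 'k1': 0.03706980785028653, 'position': array([ 314.56785536,   -6.42419942, 1720.64943251]), 'orientation': array([[-0.0077703 , -0.99182656,  0.12735656],
       [-0.99988221,  0.00602057, -0.01411801],
       [ 0.01323586, -0.12745126, -0.99175652]])}
wrist {'fov_y': 66.76361524205583, 'cx': 280.74984094219894, 'cy': 207.76157693133698, 'k1': -0.05020222495905546, 'T_tool_cam': array([[ 4.50566335e-04, -9.60359830e-01, -2.78762969e-01,
         6.95252967e+01],
       [ 9.99999850e-01,  3.46332582e-04,  4.23163695e-04,
        -5.53988513e-01],
       [-3.09844715e-04, -2.78763118e-01,  9.60359843e-01,
        -7.04266821e+01],
       [ 0.00000000e+00,  0.00000000e+00,  0.00000000e+00,
         1.00000000e+00]])}
```

View pics/scene0.png

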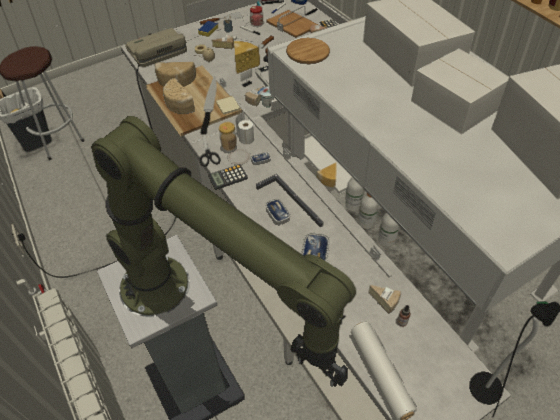

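View pics/top0.png

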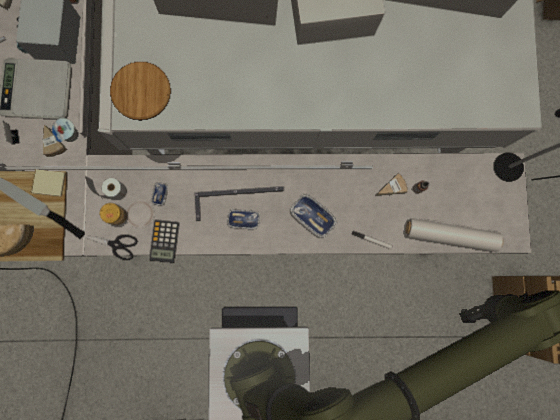

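View pics/wrist0.png

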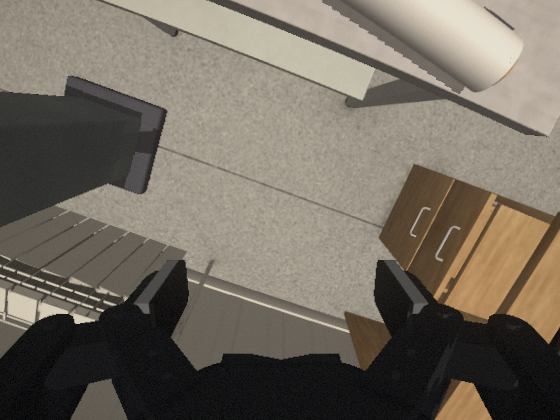

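```bash
cat > h.py <<'E'
import numpy as np,cv2
from station import manip
def setup(n):
    p=manip.camera_params(n);f=210/np.tan(np.radians(p['fov_y']/2))
    if n=='wrist':
        s=manip.sense();T=np.eye(4);T[:3,:3]=s['tool_rot'];T[:3,3]=s['ee_pos'];T=T@p['T_tool_cam'];R,o=T[:3,:3],T[:3,3]
    else:R,o=np.array(p['orientation']),np.array(p['position'])
    return p,f,R,o
def ray(c,u,v):
    p,f,R,o=c
    K=np.array([[f,0,p['cx']],[0,f,p['cy']],[0,0,1]])
    q=cv2.undistortPoints(np.array([[[u,v]]],float),K,np.array([p['k1'],0,0,0]))[0,0]
    return R@np.array([q[0],q[1],1]),o
def at(c,u,v,z):
    d,o=ray(c,u,v);return o+d*(z-o[2])/d[2]
def proj(c,P):
    p,f,R,o=c;q=R.T@(np.array(P,float)-o);x,y=q[:2]/q[2];k=1+p['k1']*(x*x+y*y);return f*x*k+p['cx'],f*y*k+p['cy']
E
python3 - <<'E'
from h import *
p=cv2.imread('pics/top0.png')
cv2.imwrite('pics/top0c.png',cv2.resize(p[140:260,140:340],None,fx=4,fy=4,interpolation=cv2.INTER_CUBIC))
d=np.load('pics/top0.npy');c=setup('top')
for (u,v) in[(95,250),(520,250),(95,165),(520,160),(245,218),(200,190),(265,165),(265,140),(220,60),(180,20),(345,165)]:
    r,o=ray(c,u,v);print(u,v,(o+r*d[v,u]).round())
E
```

```text
95 250 [401. 528.   6.]
520 250 [ 391. -854.    4.]
95 165 [682. 539.  -1.]
520 160 [ 670. -827.   98.]
245 218 [500.  42.  22.]
200 190 [597. 192.  -3.]
265 165 [677. -24.  14.]
265 140 [678. -22. 334.]
220 60 [858.  92. 443.]
180 20 [964. 195. 442.]
345 165 [ 669. -285.   47.]
```

View pics/top0c.png

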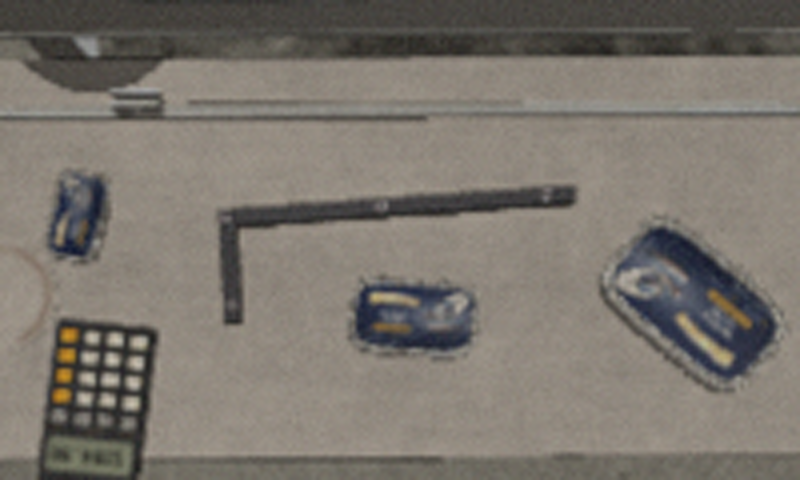

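```bash
cat >> h.py <<'E'
def measure(img,c,box=(225,195,270,240)):
    x0,y0,x1,y1=box
    hsv=cv2.cvtColor(img,cv2.COLOR_BGR2HSV)
    # tin: blue
    b,g,r=[img[...,i].astype(int) for i in range(3)]
    m=((b-r)>12).astype(np.uint8);mm=np.zeros_like(m);mm[y0:y1,x0:x1]=m[y0:y1,x0:x1]
    mm=cv2.morphologyEx(mm,cv2.MORPH_CLOSE,np.ones((5,5)))
    n,l,st,_=cv2.connectedComponentsWithStats(mm);k=1+np.argmax(st[1:,4]);ys,xs=np.where(l==k)
    P=np.array([at(c,u,v,24)[:2] for u,v in zip(xs,ys)],np.float32)
    return cv2.minAreaRect(P),P
E
python3 - <<'E'
from h import *
p=cv2.imread('pics/top0.png');c=setup('top')
print(measure(p,c)[0])
f=lambda x,y:(140+(x+.5)/4-.5,140+(y+.5)/4-.5)
for n,(x,y) in dict(cornerinner=(240,225),longend=(576,203),long_out0=(220,212),long_outend=(574,186),short_end_in=(242,322),short_end_out=(225,322)).items(): print(n,at(c,*f(x,y),22).round(1))
for n,(x,y) in dict(tl=(360,280),tr=(476,285),br=(472,352),bl=(352,345)).items(): print(n,at(c,*f(x,y),20).round(1))
E
```

```text
((496.5353088378906, 49.19443130493164), (90.51862335205078, 48.38331985473633), 85.21304321289062)
cornerinner [573.5 190.2  22. ]
longend [590.2 -84.8  22. ]
long_out0 [584.3 206.6  22. ]
long_outend [604.3 -83.3  22. ]
short_end_in [493.8 187.9  22. ]
short_end_out [493.8 201.6  22. ]
tl [527.8  92.3  20. ]
tr [523.1  -2.4  20. ]
br [468.2   1.2  20. ]
bl [474.6  98.7  20. ]
```

Emit:
servo_tool --pt "0 0 0 0 0 0 5.6" --pt "0 0 0 0 0 0 5.6" --pt "0 0 0 0 0 0 5.6" --pt "0 3.4 -2.1 0 0 0 0" --pt "0 3.4 -2.1 0 0 0 0" --pt "0 3.4 -2.1 0 0 0 0" --pt "0 3.4 -2.1 0 0 0 0" --pt "0 3.4 -2.1 0 0 0 0" --pt "0 3.4 -2.1 0 0 0 0" --pt "0 3.4 -2.1 0 0 0 0"

```text
t: 0.98
ee_pos: [456.4, -445.8, 303.7]
tool_rot: [[0.998, 0.063, -0.0], [0.063, -0.998, 0.0], [-0.0, -0.0, -1.0]]
force: [1.2, 1.1, 0.1]
grip_width: -0.2
```

Emit:
servo_tool --pt "0 0.7 -4.0 0 0 0 0" --pt "0 0.7 -4.0 0 0 0 0" --pt "0 0.7 -4.0 0 0 0 0" --pt "0 0.7 -4.0 0 0 0 0" --pt "0 0.7 -4.0 0 0 0 0" --pt "0 0.7 -4.0 0 0 0 0" --pt "0 0.7 -4.0 0 0 0 0" --pt "0 0.7 -4.0 0 0 0 0" --pt "0 0.7 -4.0 0 0 0 0" --pt "0 0.7 -4.0 0 0 0 0"

```text
t: 1.82
ee_pos: [499.2, -41.7, 303.9]
tool_rot: [[0.998, 0.063, 0.0], [0.063, -0.998, -0.001], [0.0, 0.001, -1.0]]
force: [1.0, 0.4, 0.4]
grip_width: 0.0
```

Emit:
servo_tool --pt "60 1 -4.0 0 0 0 0" --pt "60 1 -4.0 0 0 0 0" --pt "60 1 -4.0 0 0 0 0" --pt "60 0 0 0 0 0 0" --pt "60 0 0 0 0 0 0" --pt "60 0 0 0 0 0 0" --pt "60 0 0 0 0 0 0" --pt "60 0 0 0 0 0 0" --pt "60 0 0 0 0 0 0" --pt "60 0 0 0 0 0 0"

```text
t: 2.65
ee_pos: [522.0, 77.0, 303.9]
tool_rot: [[0.998, 0.062, -0.0], [0.062, -0.998, -0.0], [-0.0, 0.0, -1.0]]
force: [0.9, 1.0, -0.0]
grip_width: 51.2
```

```bash
python3 - <<'E'
from h import *
s=manip.sense();print(s['ee_pos'],s['tool_rot'])
p,d=manip.read_camera('wrist');cv2.imwrite('pics/w1.png',p);np.save('pics/w1.npy',d)
E
```

```text
[521.9652459   76.96437869 303.867644  ] [[ 9.98100840e-01  6.16012348e-02 -3.48675856e-05]
 [ 6.16012180e-02 -9.98100775e-01 -3.65595228e-04]
 [-5.73224817e-05  3.62753019e-04 -9.99999933e-01]]
```

View pics/w1.png

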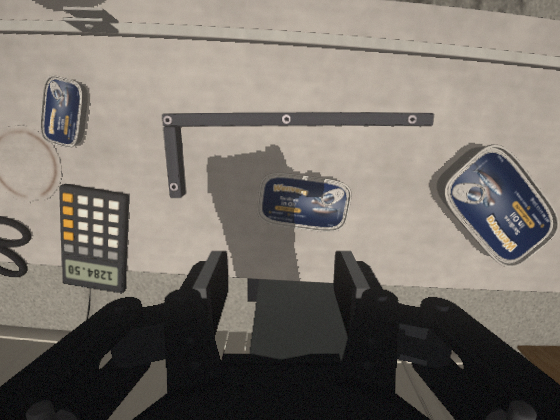

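```bash
python3 - <<'E'
import cv2
p=cv2.imread('pics/w1.png');cv2.imwrite('pics/w1c.png',cv2.resize(p[100:250,160:360],None,fx=4,fy=4,interpolation=cv2.INTER_CUBIC))
E
```

```text
(no output)
```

View pics/w1c.png

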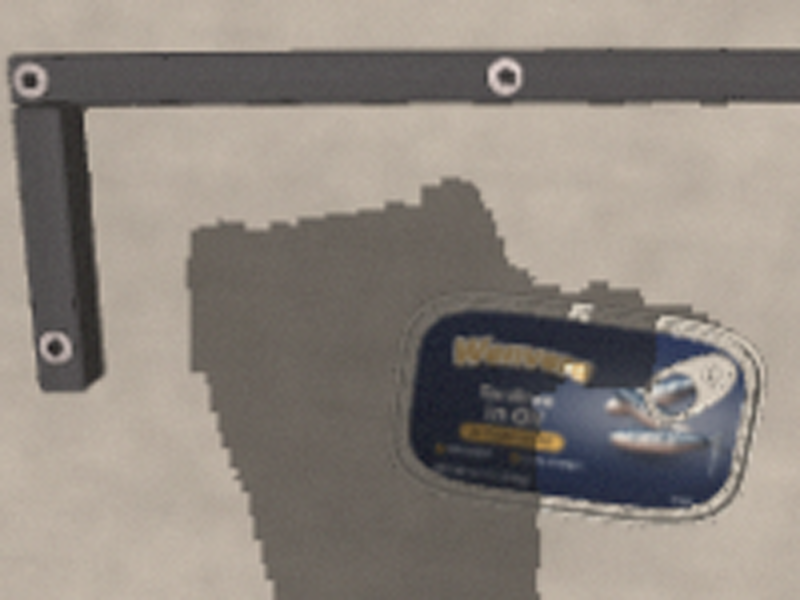

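```bash
python3 - <<'E'
from h import *
c=setup('wrist')
f=lambda x,y:(160+(x+.5)/4-.5,100+(y+.5)/4-.5)
for n,(x,y,z) in dict(ci_top=(63,106,22),ci_base=(84,106,0),seTop=(83,378,22),seBase=(103,372,0),l1=(300,104,22),l2=(700,102,22),tc=(580,407,24),tb1=(440,497,24),tb2=(690,522,24),tt1=(450,293,24),tt2=(720,318,24),tl=(398,400,24),tr=(766,400,24)).items(): print(n,at(c,*f(x,y),z).round(1))
print(at(c,433,126,22))
p=cv2.imread('pics/w1.png')
print(measure(p,c,(255,165,360,240))[0])
E
```

```text
ci_top [573.8 194.4  22. ]
ci_base [573.1 195.4   0. ]
seTop [498.3 190.6  22. ]
seBase [494.7 191.2   0. ]
l1 [578.  130.3  22. ]
l2 [585.2  23.   22. ]
tc [499.1  48.5  24. ]
tb1 [469.6  86.8  24. ]
tb2 [466.4  13.4  24. ]
tt1 [529.5  87.2  24. ]
tt2 [527.2  11.5  24. ]
tl [497.9 100.2  24. ]
tr [504.5  -4.3  24. ]
[591.9307249  -84.34092633  22.        ]
((497.422119140625, 49.12933349609375), (92.564208984375, 51.258487701416016), 86.85543060302734)
```

Emit:
servo_tool --pt "60 -2.9 0.9 0 0 0 0" --pt "60 -2.9 0.9 0 0 0 0" --pt "60 -2.9 0.9 0 0 0 0" --pt "60 0 0 3.5 0 0 0" --pt "60 0 0 3.5 0 0 0" --pt "60 0 0 3.5 0 0 0" --pt "60 0 0 3.5 0 0 0" --pt "60 0 0 3.5 0 0 0" --pt "60 0 0 3.5 0 0 0" --pt "60 0 0 0 0 0 0"

```text
t: 3.53
ee_pos: [432.1, 45.0, 88.3]
tool_rot: [[0.998, 0.063, -0.012], [0.063, -0.998, 0.001], [-0.012, -0.002, -1.0]]
force: [-1.9, -0.4, -0.9]
grip_width: 51.1
```

```bash
python3 - <<'E'
from h import *
s=manip.sense();print(s['ee_pos'],s['tool_rot'],s['force'])
p,d=manip.read_camera('wrist');cv2.imwrite('pics/w2.png',p);np.save('pics/w2.npy',d)
E
```

```text
[432.05988262  44.95530211  88.34500831] [[ 9.97919828e-01  6.33413737e-02 -1.19953192e-02]
 [ 6.33559408e-02 -9.97990643e-01  8.37927529e-04]
 [-1.19181409e-02 -1.59615923e-03 -9.99927702e-01]] [-1.90344474 -0.35256149 -0.89634407]
```

View pics/w2.png

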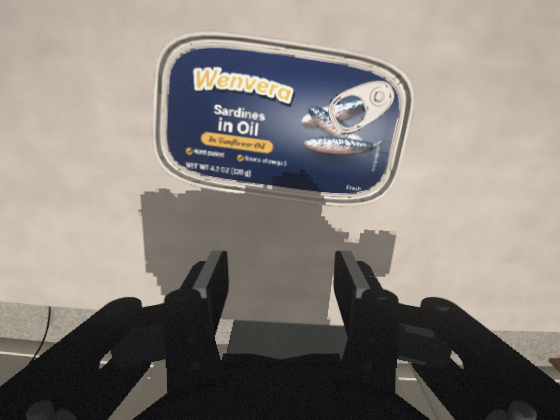

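```bash
python3 - <<'E'
from h import *
c=setup('wrist');d=np.load('pics/w2.npy')
for u,v in [(222,253),(222,258),(218,256),(224,265),(340,255),(350,258),(345,270)]:
    r,o=ray(c,u,v);print(u,v,d[v,u],(o+r*d[v,u]).round(1))
print(measure(cv2.imread('pics/w2.png'),c,(140,20,430,215))[0])
s=manip.sense();print(s['ee_pos'])
E
```

```text
222 253 144.75218 [441.1  72.8  28.5]
222 258 138.81824 [441.6  71.7  34.5]
218 256 140.35274 [441.6  73.7  32.9]
224 265 144.4389 [436.1  71.5  30.3]
340 255 142.27055 [444.7  19.6  30.9]
350 258 138.57239 [445.3  15.9  34.7]
345 270 128.52025 [444.7  20.1  45.3]
((499.61602783203125, 49.62691879272461), (95.25187683105469, 53.01829147338867), 85.718994140625)
[434.07017622  45.30322519  91.35770951]
```

Emit:
servo_tool --pt "60 0 0 0.8 0 0 0" --pt "60 0 0 0.8 0 0 0" --pt "60 0 0 0 0 0 0" --pt "60 0.5 0 0 0 0 0" --pt "60 0.7 0 0 0 0 0" --pt "60 0.7 0 0 0 0 0" --pt "60 0.7 0 0 0 0 0" --pt "60 0.7 0 0 0 0 0" --pt "60 0.7 0 0 0 0 0" --pt "60 0 0 0 0 0 0"

```text
t: 4.42
ee_pos: [478.6, 48.3, 78.2]
tool_rot: [[0.998, 0.063, 0.002], [0.063, -0.998, 0.001], [0.002, -0.001, -1.0]]
force: [0.1, 0.1, 0.7]
grip_width: 51.5
```

```bash
python3 - <<'E'
from h import *
s=manip.sense();print(s['ee_pos'],s['tool_rot'],s['force'])
p,d=manip.read_camera('wrist');cv2.imwrite('pics/w3.png',p);np.save('pics/w3.npy',d)
print(measure(p,setup('wrist'),(140,20,430,245))[0])
E
```

```text
[478.63468552  48.33560724  78.15543721] [[ 9.97987642e-01  6.33851029e-02  1.73087627e-03]
 [ 6.33837723e-02 -9.97988896e-01  8.13150523e-04]
 [ 1.77893693e-03 -7.01804705e-04 -9.99998171e-01]] [0.10900815 0.11630081 0.74204003]
((519.3399658203125, 54.77305221557617), (48.98923110961914, 92.4999008178711), 3.691187620162964)
```

View pics/w3.png

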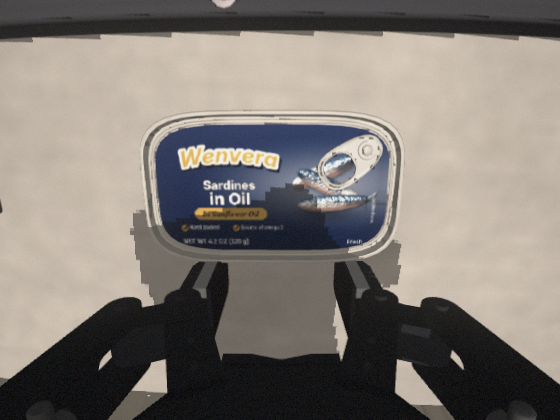

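Emit:
servo_tool --pt "60 0.5 0 0 0 0 0" --pt "60 0.6 0 0 0 0 0" --pt "60 0.6 0 0 0 0 0" --pt "60 0.5 0 0 0 0 0" --pt "60 0.4 0 0 0 0 0" --pt "60 0.3 0 0 0 0 0" --pt "60 0.1 0 0 0 0 0" --pt "60 0 0 0 0 0 0" --pt "60 0 0 0 0 0 0" --pt "60 0 0 0 0 0 0"

```text
t: 5.3
ee_pos: [506.6, 50.0, 77.9]
tool_rot: [[0.998, 0.064, 0.0], [0.064, -0.998, -0.0], [0.0, 0.0, -1.0]]
force: [-0.2, -0.3, 0.5]
grip_width: 51.5
```

Emit:
servo_tool --pt "60 0.1 0 0 0 0 0" --pt "60 0.1 0 0 0 0 0" --pt "60 0.1 0 0 0 0 0" --pt "60 0.1 0 0 0 0 0" --pt "60 0 0 0 0 0 0" --pt "60 0 0 0 0 0 0" --pt "60 0 0 0 0 0 0" --pt "60 0 0 0 0 0 0" --pt "60 0 0 0 0 0 0" --pt "60 0 0 0 0 0 0"

```text
t: 6.13
ee_pos: [510.7, 50.2, 77.9]
tool_rot: [[0.998, 0.064, 0.0], [0.064, -0.998, -0.0], [0.0, 0.0, -1.0]]
force: [0.3, 0.1, -0.2]
grip_width: 51.3
```

```bash
python3 - <<'E'
from h import *
s=manip.sense();print(s['ee_pos'],s['tool_rot'],s['force'])
p,d=manip.read_camera('wrist');cv2.imwrite('pics/w4.png',p);np.save('pics/w4.npy',d)
print(measure(p,setup('wrist'),(140,20,430,255))[0])
E
```

```text
[510.73537505  50.24870893  77.934743  ] [[ 9.97980917e-01  6.35143040e-02  1.49655815e-04]
 [ 6.35143188e-02 -9.97980923e-01 -9.57974168e-05]
 [ 1.43269142e-04  1.05109281e-04 -9.99999984e-01]] [ 0.34483033  0.06247056 -0.19327413]
((550.7955322265625, 56.57391357421875), (51.2950325012207, 92.77009582519531), 3.622917413711548)
```

View pics/w4.png

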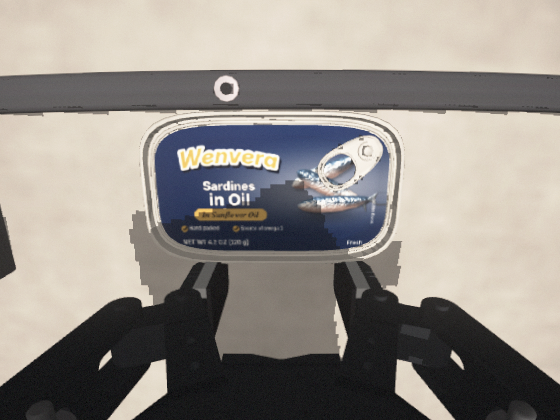

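Emit:
servo_tool --pt "60 0.1 0 0 0 0 0" --pt "60 0.1 0 0 0 0 0" --pt "60 0.1 0 0 0 0 0" --pt "60 0.1 0 0 0 0 0" --pt "60 0 0 0 0 0 0" --pt "60 0 0 0 0 0 0" --pt "60 0 0 0 0 0 0" --pt "60 0 0 0 0 0 0" --pt "60 0 0 0 0 0 0" --pt "60 0 0 0 0 0 0"

```text
t: 7.02
ee_pos: [513.7, 50.4, 77.6]
tool_rot: [[0.998, 0.064, -0.002], [0.064, -0.998, -0.001], [-0.002, 0.0, -1.0]]
force: [-5.0, -0.8, 2.4]
grip_width: 51.0
```

Emit:
servo_tool --pt "60 -1 0 0 0 0 0" --pt "60 -1.1 0 0 0 0 0" --pt "60 0 0 -3 0 0 0" --pt "60 0 0 -3 0 0 0" --pt "0 2.35 2.7 0 0 0 0" --pt "0 2.35 2.7 0 0 0 0" --pt "0 2.35 2.7 0 0 0 0" --pt "0 0 0 0 0 0 0" --pt "0 0 0 0 0 0 0" --pt "0 0 0 0 0 0 0"

```text
t: 7.85
ee_pos: [569.0, -26.7, 137.7]
tool_rot: [[0.998, 0.063, 0.0], [0.063, -0.998, 0.001], [0.0, -0.001, -1.0]]
force: [0.5, 1.1, -0.4]
grip_width: -0.1
```

```bash
python3 - <<'E'
from h import *
s=manip.sense();print(s['ee_pos'],s['tool_rot'],s['force'],s['grip_width'])
p,d=manip.read_camera('wrist');cv2.imwrite('pics/w5.png',p);np.save('pics/w5.npy',d)
c=setup('wrist');print(measure(p,c,(0,0,280,400))[0])
for v in range(225,300,8):
    r,o=ray(c,280,v);print(v,d[v,280],(o+r*d[v,280]).round(1))
E
```

```text
[568.96822181 -26.6884408  137.66863152] [[ 9.97983262e-01  6.34770047e-02  2.80917944e-04]
 [ 6.34767746e-02 -9.97983024e-01  7.63675685e-04]
 [ 3.28827185e-04 -7.44303786e-04 -9.99999669e-01]] [ 0.49992077  1.0884164  -0.43124113] -0.10840653791226589
((553.1159057617188, 56.81808853149414), (51.5786247253418, 92.65415954589844), 3.0432393550872803)
225 219.87508 [ 5.653e+02 -2.560e+01  3.000e-01]
233 221.55461 [ 5.595e+02 -2.590e+01  3.000e-01]
241 223.06177 [ 5.535e+02 -2.630e+01  4.000e-01]
249 147.68774 [578.5 -24.9  71.6]
257 140.60466 [577.9 -24.9  79.2]
265 132.31792 [578.3 -24.9  87.7]
273 126.13356 [578.  -25.   94.2]
281 119.764755 [578.1 -25.  100.8]
289 118.06794 [576.1 -25.1 103.2]
297 118.15309 [573.2 -25.3 103.9]
```

View pics/w5.png

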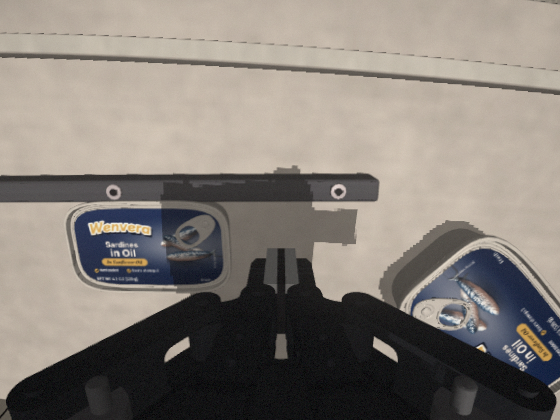

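Emit:
servo_tool --pt "0 0 0 2.9 0 0 0" --pt "0 0 0 2.9 0 0 0" --pt "0 0 0 0 0 0 0" --pt "0 0 -0.5 0 0 0 0" --pt "0 0 -0.8 0 0 0 0" --pt "0 0 -0.8 0 0 0 0" --pt "0 0 -0.8 0 0 0 0" --pt "0 0 -0.8 0 0 0 0" --pt "0 0 -0.5 0 0 0 0" --pt "0 0 0 0 0 0 0"

```text
t: 8.73
ee_pos: [566.7, 16.9, 80.5]
tool_rot: [[0.998, 0.066, 0.001], [0.066, -0.998, 0.001], [0.001, -0.001, -1.0]]
force: [-0.7, -0.1, 0.3]
grip_width: -0.2
```

```bash
python3 - <<'E'
from h import *
s=manip.sense();print(s['ee_pos'],s['tool_rot'],s['force'],s['grip_width'])
p,d=manip.read_camera('wrist');cv2.imwrite('pics/w6.png',p);np.save('pics/w6.npy',d)
c=setup('wrist');print(measure(p,c,(0,0,280,400))[0])
E
```

```text
[566.68849477  16.91615305  80.54452097] [[ 9.97814082e-01  6.60759163e-02  1.01532052e-03]
 [ 6.60752175e-02 -9.97814394e-01  7.07045688e-04]
 [ 1.05982013e-03 -6.38412620e-04 -9.99999235e-01]] [-0.68731534 -0.0822539   0.28879672] -0.16709270541076832
((559.74853515625, 82.63517761230469), (46.37135314941406, 95.26707458496094), 24.977306365966797)
```

View pics/w6.png

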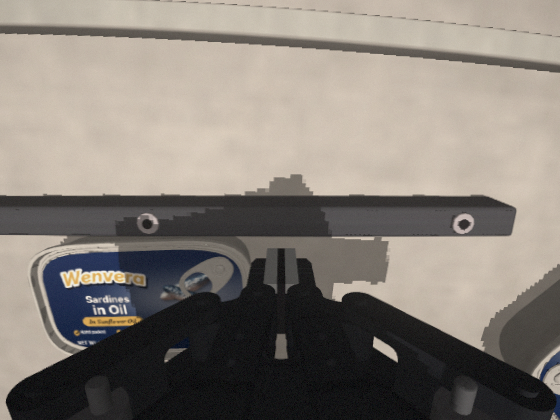

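Emit:
servo_tool --pt "0 0 0.6 0 0 0 0" --pt "0 -0.6 0 0 0 0 0" --pt "0 -0.6 0 0 0 0 0" --pt "0 0 -0.6 0 0 0 0" --pt "0 0 -0.5 0 0 0 0" --pt "0 0 -0.5 0 0 0 0" --pt "0 0 -0.5 0 0 0 0" --pt "0 0 -0.5 0 0 0 0" --pt "0 0 -0.5 0 0 0 0" --pt "0 0 0 0 0 0 0"

```text
t: 9.62
ee_pos: [552.9, 40.7, 79.9]
tool_rot: [[0.998, 0.066, 0.0], [0.066, -0.998, 0.001], [0.0, -0.001, -1.0]]
force: [0.0, 0.7, 0.9]
grip_width: 0.2
```

```bash
python3 - <<'E'
from h import *
s=manip.sense();print(s['ee_pos'],s['tool_rot'],s['force'],s['grip_width'])
p,d=manip.read_camera('wrist');cv2.imwrite('pics/w7.png',p)
p,d=manip.read_camera('top');cv2.imwrite('pics/t7.png',cv2.resize(p[140:260,140:340],None,fx=4,fy=4,interpolation=cv2.INTER_CUBIC))
E
```

```text
[552.8693516   40.70562839  79.90894518] [[ 9.97851687e-01  6.55134363e-02  1.12728145e-05]
 [ 6.55134071e-02 -9.97851378e-01  7.87789449e-04]
 [ 6.28593874e-05 -7.85358510e-04 -9.99999690e-01]] [9.02363494e-05 7.08722847e-01 9.05839916e-01] 0.1738547359500673
```

View pics/w7.png

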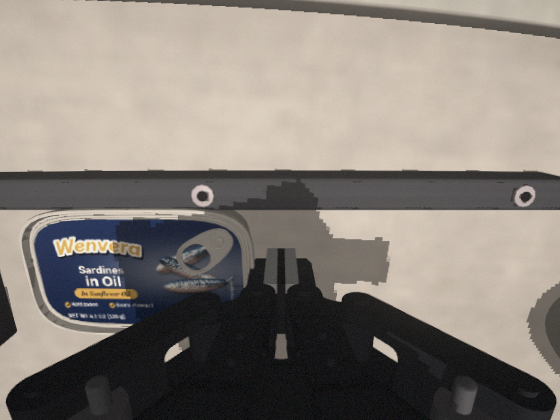

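View pics/t7.png

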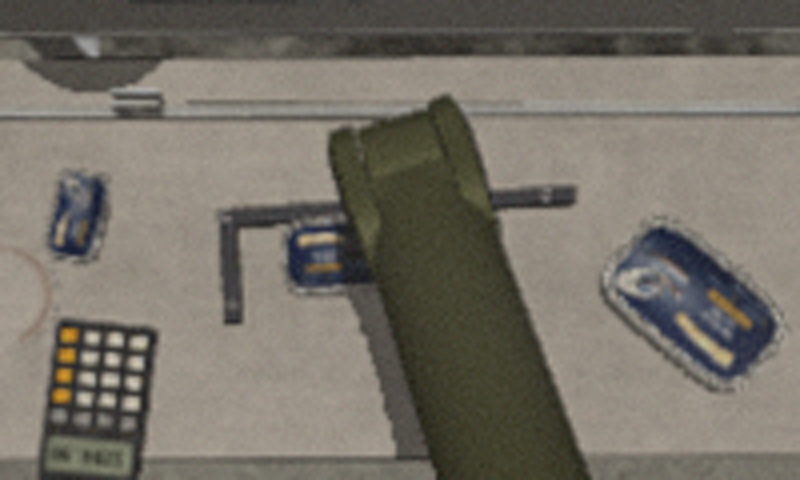

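Emit:
servo_tool --pt "0 0 -0.4 0 0 0 0" --pt "0 0 -0.4 0 0 0 0" --pt "0 0 -0.4 0 0 0 0" --pt "0 0 -0.4 0 0 0 0" --pt "0 0 -0.4 0 0 0 0" --pt "0 0 -0.4 0 0 0 0" --pt "0 0 -0.4 0 0 0 0" --pt "0 0 -0.2 0 0 0 0" --pt "0 0 -0.1 0 0 0 0" --pt "0 0 0 0 0 0 0"

```text
t: 10.55
ee_pos: [551.0, 70.3, 79.9]
tool_rot: [[0.998, 0.064, 0.0], [0.064, -0.998, 0.0], [0.0, -0.0, -1.0]]
force: [-0.4, -0.1, -0.8]
grip_width: -0.0
```

```bash
python3 - <<'E'
from h import *
s=manip.sense();print(s['ee_pos'],s['force'],s['grip_width'])
p,d=manip.read_camera('wrist');cv2.imwrite('pics/w8.png',p)
E
```

```text
[550.99748557  70.25868725  79.90505791] [-0.40149771 -0.11802545 -0.75355643] -0.019709983340227017
```

View pics/w8.png

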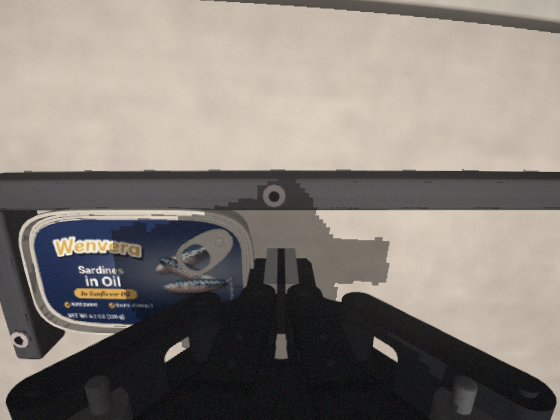

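Emit:
servo_tool --pt "0 0 -0.1 0 0 0 0" --pt "0 0 -0.1 0 0 0 0" --pt "0 0 -0.1 0 0 0 0" --pt "0 0 -0.1 0 0 0 0" --pt "0 0 -0.1 0 0 0 0" --pt "0 0 0 0 0 0 0" --pt "0 0 0 0 0 0 0" --pt "0 0 0 0 0 0 0" --pt "0 0 0 0 0 0 0" --pt "0 0 0 0 0 0 0"

```text
t: 11.43
ee_pos: [550.7, 74.9, 79.9]
tool_rot: [[0.998, 0.064, -0.0], [0.064, -0.998, 0.0], [-0.0, -0.0, -1.0]]
force: [0.1, -0.9, 0.4]
grip_width: 0.1
```

Emit:
servo_tool --pt "0 0 -0.1 0 0 0 0" --pt "0 0 -0.1 0 0 0 0" --pt "0 0 -0.1 0 0 0 0" --pt "0 0 -0.1 0 0 0 0" --pt "0 0 0 0 0 0 0" --pt "0 0 0 0 0 0 0" --pt "0 0 0 0 0 0 0" --pt "0 0 0 0 0 0 0" --pt "0 0 0 0 0 0 0" --pt "0 0 0 0 0 0 0"

```text
t: 12.27
ee_pos: [550.4, 78.9, 79.9]
tool_rot: [[0.998, 0.064, -0.0], [0.064, -0.998, 0.0], [-0.0, -0.0, -1.0]]
force: [-0.6, -0.3, -0.1]
grip_width: 0.2
```

```bash
python3 - <<'E'
from h import *
s=manip.sense();print(s['ee_pos'],s['force'],s['grip_width'])
p,d=manip.read_camera('wrist');cv2.imwrite('pics/w9.png',p)
E
```

```text
[550.41775015  78.89327288  79.86318571] [-0.61143503 -0.30611495 -0.07912355] 0.15006318529114862
```

View pics/w9.png

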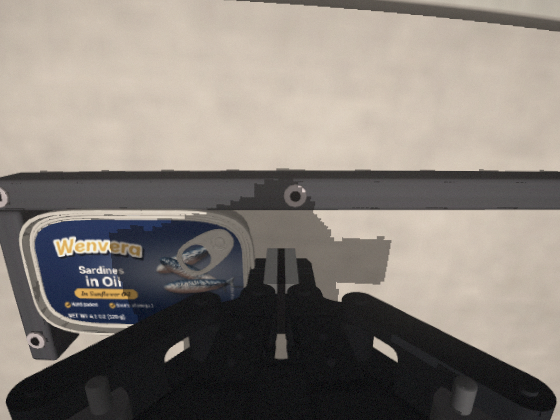

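Emit:
servo_tool --pt "0 0 -0.1 0 0 0 0" --pt "0 0 -0.1 0 0 0 0" --pt "0 0 -0.1 0 0 0 0" --pt "0 0 0 0 0 0 0" --pt "0 0 0 0 0 0 0" --pt "0 0 0 0 0 0 0" --pt "0 0 0 0 0 0 0" --pt "0 0 0 0 0 0 0" --pt "0 0 0 0 0 0 0" --pt "0 0 0 0 0 0 0"

```text
t: 13.15
ee_pos: [550.4, 79.5, 79.9]
tool_rot: [[0.998, 0.062, -0.0], [0.062, -0.998, -0.003], [-0.0, 0.003, -1.0]]
force: [-0.4, -6.1, 1.4]
grip_width: 0.0
```

Emit:
servo_tool --pt "0 0 1.5 0 0 0 0" --pt "0 0 1.5 0 0 0 0" --pt "0 0 0 -3.7 0 0 0" --pt "0 0 0 -3.7 0 0 0" --pt "0 0 0 -3.7 0 0 0" --pt "0 0 0 -3.7 0 0 0" --pt "60 -2.2 -3.1 0 0 0 0" --pt "60 -2.2 -3.1 0 0 0 0" --pt "60 -2.2 -3.1 0 0 0 0" --pt "60 0 0 0 0 0 0"

```text
t: 13.98
ee_pos: [475.7, 148.4, 228.5]
tool_rot: [[0.997, 0.074, -0.001], [0.074, -0.997, 0.003], [-0.001, -0.003, -1.0]]
force: [0.2, 0.4, 0.2]
grip_width: 48.3
```

```bash
python3 - <<'E'
from h import *
s=manip.sense();print(s['ee_pos'],s['force'],s['grip_width'])
p,d=manip.read_camera('wrist');cv2.imwrite('pics/w10.png',p)
c=setup('wrist');print(measure(p,c,(150,30,420,240))[0])
E
```

```text
[475.65301806 148.350289   228.45613584] [0.24512457 0.40575639 0.23879862] 48.2514585540602
((550.4235229492188, 138.17568969726562), (51.23530197143555, 92.41765594482422), 2.9253861904144287)
```

View pics/w10.png

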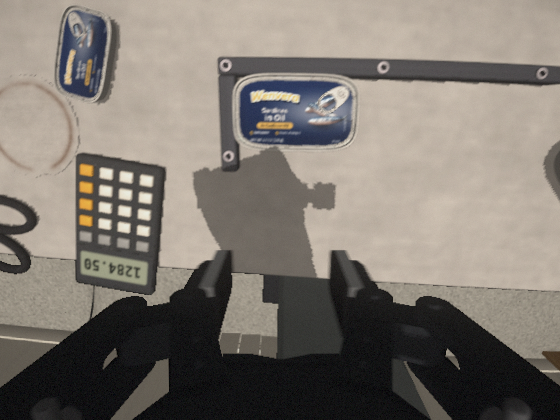

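Emit:
servo_tool --pt "60 0 0 3.7 0 0 0" --pt "60 0 0 3.7 0 0 0" --pt "60 0 0 3.7 0 0 0" --pt "60 0 0 2 0 0 0" --pt "60 0 0 1.8 0 0 0" --pt "60 0 0 0 0 0 0" --pt "60 0 0 0 0 0 0" --pt "60 0 0 0 0 0 0" --pt "60 0 0 0 0 0 0" --pt "60 0 0 0 0 0 0"

```text
t: 14.87
ee_pos: [481.5, 140.7, 80.3]
tool_rot: [[0.998, 0.063, 0.003], [0.063, -0.998, 0.0], [0.003, 0.0, -1.0]]
force: [0.3, 0.8, 0.2]
grip_width: 51.6
```

```bash
python3 - <<'E'
from h import *
p,d=manip.read_camera('wrist');cv2.imwrite('pics/w11.png',p)
c=setup('wrist');print(measure(p,c,(100,30,460,240))[0])
E
```

```text
((546.881103515625, 143.00616455078125), (51.39481735229492, 92.50244140625), 3.7419865131378174)
```

View pics/w11.png

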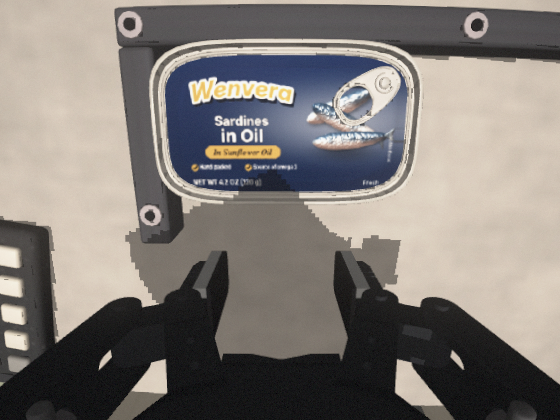

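Emit:
servo_tool --pt "60 0 0.5 0 0 0 0" --pt "60 0.5 0 0 0 0 0" --pt "60 0.5 0 0 0 0 0" --pt "60 0.5 0 0 0 0 0" --pt "60 0.4 0 0 0 0 0" --pt "60 0.2 0 0 0 0 0" --pt "60 0.1 0 0 0 0 0" --pt "60 0 0 0 0 0 0" --pt "60 0 0 0 0 0 0" --pt "60 0 0 0 0 0 0"

```text
t: 15.75
ee_pos: [502.4, 137.0, 78.8]
tool_rot: [[0.998, 0.064, -0.0], [0.064, -0.998, -0.0], [-0.0, 0.0, -1.0]]
force: [-0.2, 0.5, 0.6]
grip_width: 51.2
```

Emit:
servo_tool --pt "60 0.1 0 0 0 0 0" --pt "60 0.1 0 0 0 0 0" --pt "60 0.1 0 0 0 0 0" --pt "60 0.1 0 0 0 0 0" --pt "60 0 0 0 0 0 0" --pt "60 0 0 0 0 0 0" --pt "60 0 0 0 0 0 0" --pt "60 0 0 0 0 0 0" --pt "60 0 0 0 0 0 0" --pt "60 0 0 0 0 0 0"

```text
t: 16.58
ee_pos: [506.6, 137.2, 78.9]
tool_rot: [[0.998, 0.064, 0.0], [0.064, -0.998, -0.0], [0.0, 0.0, -1.0]]
force: [-0.4, -0.4, -0.7]
grip_width: 51.6
```

Emit:
servo_tool --pt "60 0.1 0 0 0 0 0" --pt "60 0.1 0 0 0 0 0" --pt "60 0.1 0 0 0 0 0" --pt "60 0 0 0 0 0 0" --pt "60 0 0 0 0 0 0" --pt "60 0 0 0 0 0 0" --pt "60 0 0 0 0 0 0" --pt "60 0 0 0 0 0 0" --pt "60 0 0 0 0 0 0" --pt "60 0 0 0 0 0 0"

```text
t: 17.42
ee_pos: [508.1, 137.3, 78.5]
tool_rot: [[0.998, 0.064, -0.004], [0.064, -0.998, -0.001], [-0.004, 0.001, -1.0]]
force: [-5.4, -0.4, 2.4]
grip_width: 51.3
```

Emit:
servo_tool --pt "60 -1 0 0 0 0 0" --pt "60 -2 0 0 0 0 0" --pt "60 0 0 -3.5 0 0 0" --pt "60 0 0 -3.5 0 0 0" --pt "60 0 0 -3.5 0 0 0" --pt "60 2 0 -3.5 0 0 0" --pt "60 2 0 -3.5 0 0 0" --pt "60 2 0 0 0 0 0" --pt "60 0 0 0 0 0 0" --pt "60 0 0 0 0 0 0"

```text
t: 18.25
ee_pos: [539.8, 139.2, 253.8]
tool_rot: [[0.998, 0.063, 0.0], [0.063, -0.998, 0.0], [0.0, -0.0, -1.0]]
force: [-1.7, -0.1, -0.7]
grip_width: 51.5
```

```bash
python3 - <<'E'
from h import *
s=manip.sense();print(s['ee_pos'])
p,d=manip.read_camera('wrist')
c=setup('wrist');print(measure(p,c,(200,80,420,220))[0])
cv2.imwrite('pics/w12.png',p)
p,d=manip.read_camera('top');cv2.imwrite('pics/t12.png',cv2.resize(p[140:260,140:340],None,fx=4,fy=4,interpolation=cv2.INTER_CUBIC))
E
```

```text
[539.80928708 139.2286338  253.77935207]
((546.3380126953125, 142.6818084716797), (49.67169952392578, 91.9630126953125), 3.674821376800537)
```

View pics/w12.png

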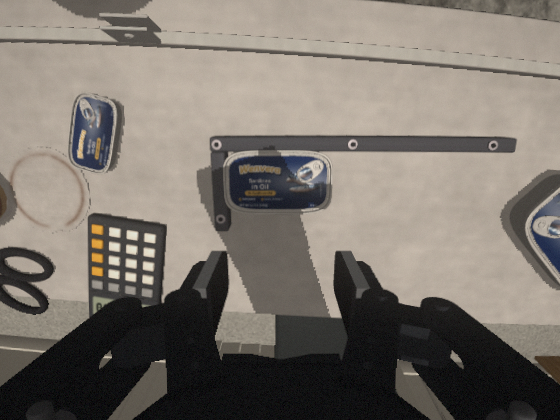

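View pics/t12.png

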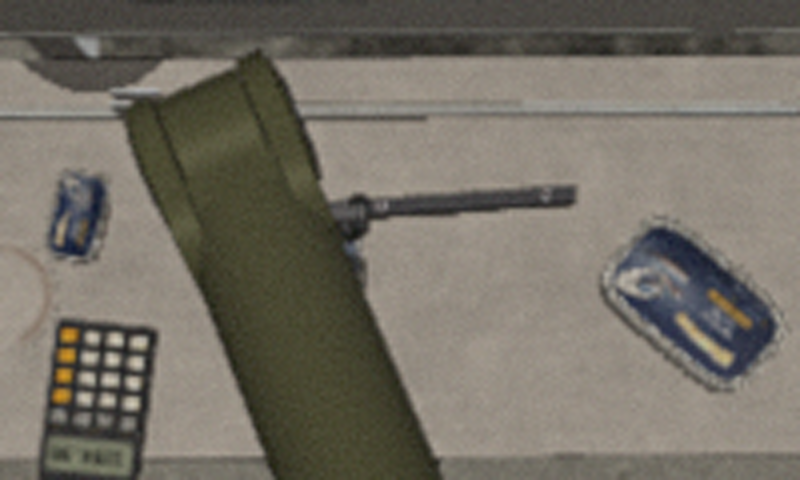

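```bash
python3 - <<'E'
import cv2
p=cv2.imread('pics/w12.png');cv2.imwrite('pics/w12c.png',cv2.resize(p[125:240,200:340],None,fx=5,fy=5,interpolation=cv2.INTER_CUBIC))
E
```

```text
(no output)
```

View pics/w12c.png

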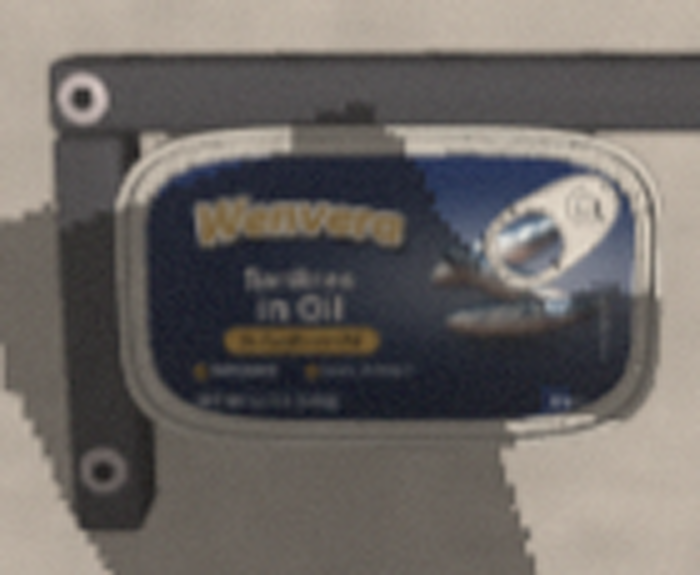

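The enlarged picture shows the tin's rim just over the inner edges of both bars, with its sides parallel to them.

```bash
python3 -c "
from station import manip
print(manip.hand_in())"
```

```text
the job is handed in; nothing more can be done
None
```

I pushed the middle-sized tin into the corner of the labelling stop and handed the job in at about 18 s. No verdict was reported.

- **Moves:** I pushed the tin's long side with two spread fingers until it met the long bar (about 5 N). I then pushed its end with shut fingers until it met the short bar (about 6 N). A last gentle push against the long bar (about 5 N) squared it up. During the end push the tin turned slightly because I was pushing too near the bar, so I moved the push to its centre line.
- **Last checks:** By the wrist camera the tin's centre is at about (-31, -50) mm in the stop's frame. It is parallel to the long bar within about 0.01 rad. The last push met resistance at the same distance from the long bar as the first one.
- **Disagreement:** The top camera put the stop's corner about 4 mm away in y from where the wrist camera put it. I relied on the wrist camera and on contact.
- **Not checked:** I saw no contact with the other items, but I did not measure their positions again. At the end the arm hid the corner from the top camera.

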